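Ready to top up the sweet dish

ROBOT

A 7-joint arm with a two-finger parallel gripper is mounted at the origin on the work surface. World frame = base frame: x ahead of the robot, y to its left, z up, the work surface at z = 0. Lengths are in m, angles in rad, forces in N, time in s.
With the tool pointing down it reaches from about 0.4 to 0.85 m from the base axis. Payload 4.5 kg.
Tool frame: the origin (TCP) lies at the very end of the fingers, on their centre line; the grasp point (between the pads) lies 19 mm behind it (bot.tcp_to_grasp is the z of the grasp point in the tool frame, in m); z points along the fingers, y is the line along which they close (so a half turn about z gives the same grasp; the last joint's range is limited). The gripper opens to 88 mm and grips with 3 to 60 N. Pads are 18 mm wide; open, the fingers measure 123 mm over their backs; the gripper's body (75 mm by 187 mm) begins 45 mm behind the grasp point.
Start: joints at [-1.28, 0.689, -0.195, 1.565, 0.157, 0.902, -0.215], TCP at [0.159, 0.605, 0.239] pointing down, gripper open.
Joint ranges: [-3.01, 3.01], [-0.46, 2.08], [-1.47, 1.51], [0.13, 2.56], [-1, 4.14], [0.04, 2.09], [-2.66, 2.66]. Speed limits (rad/s): [2.57, 2.57, 3.14, 3.14, 3.14, 3.14, 3.14].

INTERFACE

Orientations are given as a 3x3 rotation matrix whose columns are the frame's x, y, z axes.
In Python, from bench import bot gives the robot as it stands.
- The arm moves only by the shell command python3 -m pendant 'ROWS' [FORCE]. ROWS is a JSON object of lists of equal length, an entry for each row: "xyz": the shift along the tool's x, y, z in m, a list of three; "rotation": the turn, a rotation vector about the tool's x, y, z in degrees, a list of three; "fingers": the finger opening in m, from 0 to 0.0881. In form: {"xyz": [[x, y, z], ...], "rotation": [[wx, wy, wz], ...], "fingers": [fingers, ...]}. A call has 1 to 8 rows; each row shifts and turns the commanded pose from where the row before left it, along the tool's axes as they then stand; what a row does not reach is not made up. A row lasts 1/10 s, in which the tool goes at most 50 mm and 8.59 degrees, less where a joint would pass 70% of its speed; a pose out of reach is approached as far as the arm can. A call is refused whole if a number of a shift passes 0.05 or a number of a turn 8.59, either way. A call with a gripper value outside its range is refused whole. The fingers move at their own pace and stop on an object; FORCE is the grip in N (left out, the last holds). Time passes only in rows, so rows that do not move let the fingers close. It gives the time, the measured TCP pose, the force, the opening and the grip force at its end, in the units of the state.
- bot.get_state(): the state, without advancing time (a new reading comes with each control period).
- bot.camera(name): name is "side" or "top" or "wrist"; returns a dict with "pixels" (400x640x3 uint8, red, green, blue), "range_z" (400x640 float32, m along the optical axis (not along the pixel's ray), 0 where there is no reading), "intrinsics" (3x3 intrinsics, pixels), "k1" (the pictures are not rectified: a ray, as slopes to the right and down, at radius r is drawn at 1 + k1 r^2 times it, then the intrinsics apply), "camera_from_world" (4x4, takes a point from world to camera coordinates). Camera axes: x right, y up, looking along -z (the intrinsics and any distortion apply to the point x, -y, -z); pixel columns grow to the right and rows downward; lengths in m; the calibration is good to about 2 mm. A picture is of the moment at which its call begins.
- bot.job_done(): hands the job in; it is judged then, once.
Trained networks look in the newest picture that a camera, given by its name, has taken for a name from the list of things; names that differ only in an ending like _2 or _b are one class to them, and where a whole thing is asked for, a point or a joint stands for the part that bears it (a point fixed in the world has none). Each returns a list of dicts, best first, with "confidence" (0 to 1); they miss things now and then, are a little off and sometimes report something else, mostly with a low value. They report only what shows in the picture. A call takes as long as a camera call. They do not tell look-alikes from the thing itself.
- bot.trace(camera, name): "pixels" (400x640 bool, what is visible of it).
- bot.tip_of(camera, name): "point" ([x, y, z] in m, in the coordinates of the camera as it stood for that picture, good to about 4 mm: a listed point, or the origin of a listed thing).
The state is a dict: "t": time; "qpos": joint angles; "joint_velocities": joint speeds; "effort": joint torques, N m; "ee_pos": TCP position; "tcp_rot": TCP orientation; "ft_force": force on the tool from outside, world axes, zero at the start; "moment": the same for the moment, N m; "gripper_width": opening from 0.0 (shut) to 1.0 (fully open); "grasp_force": force on a finger pad.
Only numpy, scipy, OpenCV 4.12 (cv2) and the standard library are available. Lean on these libraries where they do the work, as an engineer would, in place of code of your own. Each camera call takes 0.05 s, during which the arm holds its last target. There are 200 camera calls.

TASK

Get the sweet dish ready for topping up: first spread the heaped sweets out in the dish into one even layer, each lying by itself on the floor of the dish with clear space around it. Then heft the three closed tins, feel which one is heaviest, and finish with the robot still holding that tin upright over the middle of the dish, its bottom a good hand's width (10 cm) above the table. The two lighter tins end standing upright where they stood, and the tea glass and the pegs stay where they are.

Things in the scene. Friction and masses are not known exactly. Their poses are not given: they have to be found in the camera images.
- dish: pink cut-glass sweet dish, round, fixed on the table. Origin: centre of its underside. Its flat inner floor is 8 mm above the table and 162 mm in diameter; the sloping side widens to a rim 28 mm above the table and 204 mm across outside
- table: the okey table with its green linoleum top at height 0
- sweet_1_mid (a point): centre of a red hard boiled sweet: a rigid round lump 27 mm across, 18 mm thick, top and bottom flat (lying flat on the dish floor its centre is 17 mm above the table), 13 g. At the start it lies on the dish floor in the heap: four nearly touching in a diamond, a little off the middle of the dish
- sweet_2_mid (a point): centre of a yellow hard boiled sweet: a rigid round lump 27 mm across, 18 mm thick, top and bottom flat (lying flat on the dish floor its centre is 17 mm above the table), 13 g. At the start it lies on the dish floor in the heap: four nearly touching in a diamond, a little off the middle of the dish
- sweet_3_mid (a point): centre of a green hard boiled sweet: a rigid round lump 27 mm across, 18 mm thick, top and bottom flat (lying flat on the dish floor its centre is 17 mm above the table), 13 g. At the start it lies on the dish floor in the heap: four nearly touching in a diamond, a little off the middle of the dish
- sweet_4_mid (a point): centre of an orange-brown hard boiled sweet: a rigid round lump 27 mm across, 18 mm thick, top and bottom flat (lying flat on the dish floor its centre is 17 mm above the table), 13 g. At the start it lies on the dish floor in the heap: four nearly touching in a diamond, a little off the middle of the dish
- sweet_5_mid (a point): centre of a cream hard boiled sweet: a rigid round lump 27 mm across, 18 mm thick, top and bottom flat (lying flat on the dish floor its centre is 17 mm above the table), 13 g. At the start it lies flat on top of three of the others (centre 35 mm above the table)
- tin_1: one of three identical closed blue tins with gold lids, upright, flat-sided: 56 mm along its x, 80 mm along its y, sides 84 mm high, lid (48 x 72 mm) up to 92 mm. Origin: centre of its underside. Unseen contents differ from start to start: with them the tins weigh 0.11 to 0.52 kg, the fullest at least 0.1 kg more than the others
- tin_2: one of three identical closed blue tins with gold lids, upright, flat-sided: 56 mm along its x, 80 mm along its y, sides 84 mm high, lid (48 x 72 mm) up to 92 mm. Origin: centre of its underside. Unseen contents differ from start to start: with them the tins weigh 0.11 to 0.52 kg, the fullest at least 0.1 kg more than the others
- tin_3: one of three identical closed blue tins with gold lids, upright, flat-sided: 56 mm along its x, 80 mm along its y, sides 84 mm high, lid (48 x 72 mm) up to 92 mm. Origin: centre of its underside. Unseen contents differ from start to start: with them the tins weigh 0.11 to 0.52 kg, the fullest at least 0.1 kg more than the others
- glass_holder: nickel tea-glass holder with a tea glass in it, 64 mm across, 88 mm tall, looped handle on its +y side reaching 61 mm out; origin centre of its underside; not to be disturbed
- peg_1: turned maple marker peg standing upright, 22 mm across at the foot, 56 mm tall; origin centre of its underside; not to be disturbed
- peg_2: turned maple marker peg standing upright, 22 mm across at the foot, 56 mm tall; origin centre of its underside; not to be disturbed
- flap_edge (a point): middle of the front edge of the tile box's open flap, which lies flat on the table, 7 mm high. The walnut box itself, fixed, starts 78 mm behind (+x) this edge: 340 mm wide (y), 190 mm deep, 92 mm tall
Things that resemble listed ones, but are neither listed nor needed, are in the scene too. Leave any orange look-alike of the tin_3 alone.

How it is judged:
By the outcome, as a careful person would: the job done as asked, in the order asked, and still so for the second after the job is handed in, while the arm keeps its last pose, push and grip.
It also fails if it takes over 72 s, if anything falls off the work surface, if the arm or the gripper's body presses on something with over 40 N, if the wrist force passes 120 N, or if a joint passes its speed limit or range.

## Working session

There is one attempt and no reset: what is moved stays moved. The work goes in short steps, Python scripts to look and compute and a shell command to move; the robot and the scene stay as the last step left them, time stands still between calls to the robot, and variables do not carry over. Pictures are saved under pics/ and viewed, at most 10 in all, crops included, and the job is handed in when it is done.

```bash
ls; mkdir -p pics
cat > h.py <<'E'
import numpy as np, cv2
from bench import bot
def unproj(c,u,v,z=None):
    K=np.array(c["intrinsics"]);k=c["k1"]
    d=np.array([(u-K[0,2])/K[0,0],(v-K[1,2])/K[1,1]]);s=d.copy()
    for _ in range(20): s=d/(1+k*(s@s))
    M=np.linalg.inv(np.array(c["camera_from_world"]))
    ray=M[:3,:3]@np.array([s[0],-s[1],-1]);o=M[:3,3]
    if z is None: return o+ray*float(c["range_z"][int(v),int(u)])
    return o+ray*(z-o[2])/ray[2]
def world(c,p):
    return (np.linalg.inv(np.array(c["camera_from_world"]))@np.r_[p,1])[:3]
def cloud(c):
    K=np.array(c["intrinsics"]);k=c["k1"]
    v,u=np.mgrid[:400,:640];d=np.stack([(u-K[0,2])/K[0,0],(v-K[1,2])/K[1,1]],-1);s=d.copy()
    for _ in range(20): s=d/(1+k*(s**2).sum(-1,keepdims=True))
    z=c["range_z"][...,None]
    p=np.concatenate([s[...,:1]*z,-s[...,1:]*z,-z],-1)
    M=np.linalg.inv(np.array(c["camera_from_world"]))
    w=p@M[:3,:3].T+M[:3,3]; w[c["range_z"]==0]=np.nan
    return w
def save(c,n,box=None,scale=1):
    im=c["pixels"][...,::-1]
    if box: im=im[box[1]:box[3],box[0]:box[2]]
    cv2.imwrite("pics/"+n,cv2.resize(im,None,fx=scale,fy=scale,interpolation=cv2.INTER_CUBIC))
E
python3 - <<'E'
from h import *
s=bot.get_state();print({k:np.round(v,3).tolist() for k,v in s.items()})
for n in("top","side"):
    c=bot.camera(n);save(c,n+"1.png",scale=1.25)
    print(n,np.round(np.linalg.inv(c["camera_from_world"])[:3],3).tolist())
    for t in["dish","sweet_1_mid","sweet_2_mid","sweet_3_mid","sweet_4_mid","sweet_5_mid","tin_1","glass_holder","peg_1","flap_edge"]:
        try:print(t,[(np.round(world(c,d["point"]),3).tolist(),round(d["confidence"],2)) for d in bot.tip_of(n,t)][:5])
        except Exception as e:print(t,e)
E
```

```text
pics
{'t': 0.0, 'qpos': [-1.28, 0.69, -0.194, 1.566, 0.157, 0.902, -0.215], 'joint_velocities': [0.002, 0.001, -0.001, 0.001, -0.0, 0.0, 0.001], 'effort': [-0.001, -52.756, -1.267, -15.343, -0.053, 0.007, 0.0], 'ee_pos': [0.159, 0.604, 0.238], 'tcp_rot': [[-0.967, 0.254, -0.0], [0.254, 0.967, -0.002], [-0.0, -0.002, -1.0]], 'ft_force': [0.028, 0.416, -0.159], 'moment': [-0.037, -0.021, 0.024], 'grasp_force': 0.0, 'gripper_width': 0.997}
top [[-0.055, 0.967, -0.247, 0.213], [-0.998, -0.054, 0.013, 0.069], [-0.001, 0.247, 0.969, 1.39]]
dish [([0.553, -0.211, 0.0], 0.58), ([0.556, -0.21, 0.019], 0.35)]
sweet_1_mid [([0.556, -0.208, 0.016], 0.37), ([0.703, 0.071, 0.005], 0.16)]
sweet_2_mid [([0.541, -0.22, 0.036], 0.64), ([0.532, -0.207, 0.014], 0.43), ([0.44, 0.002, -0.002], 0.24)]
sweet_3_mid [([0.539, -0.23, 0.016], 0.38)]
sweet_4_mid [([0.539, -0.184, 0.017], 0.53), ([0.556, -0.21, 0.019], 0.51)]
sweet_5_mid [([0.542, -0.184, 0.016], 0.73)]
tin_1 [([0.592, 0.029, -0.002], 0.96), ([0.577, 0.199, -0.002], 0.83), ([0.352, 0.273, 0.001], 0.82), ([0.471, 0.436, -0.003], 0.78), ([0.543, -0
[... 286 characters left out ...]
18, 0.706, 0.708, 0.762]]
dish [([0.55, -0.211, 0.002], 0.66)]
sweet_1_mid [([0.704, 0.068, 0.01], 0.68)]
sweet_2_mid [([0.528, -0.203, 0.017], 0.65)]
sweet_3_mid [([0.541, -0.235, 0.018], 0.71)]
sweet_4_mid [([0.543, -0.184, 0.019], 0.52), ([0.437, -0.003, -0.002], 0.31)]
sweet_5_mid [([0.543, -0.216, 0.035], 0.71), ([0.594, 0.033, -0.002], 0.66)]
tin_1 [([0.475, 0.294, -0.003], 0.83), ([0.356, 0.277, 0.002], 0.78), ([0.595, 0.034, 0.0], 0.72), ([0.574, 0.193, -0.003], 0.66), ([0.472, 0.437, -0.001], 0.65)]
glass_holder [([0.662, 0.345, -0.001], 0.81)]
peg_1 [([0.429, 0.136, -0.002], 0.64), ([0.41, 0.019, 0.0], 0.63)]
flap_edge [([0.706, 0.065, 0.012], 0.63), ([0.473, 0.296, -0.003], 0.16)]
```

View pics/top1.png

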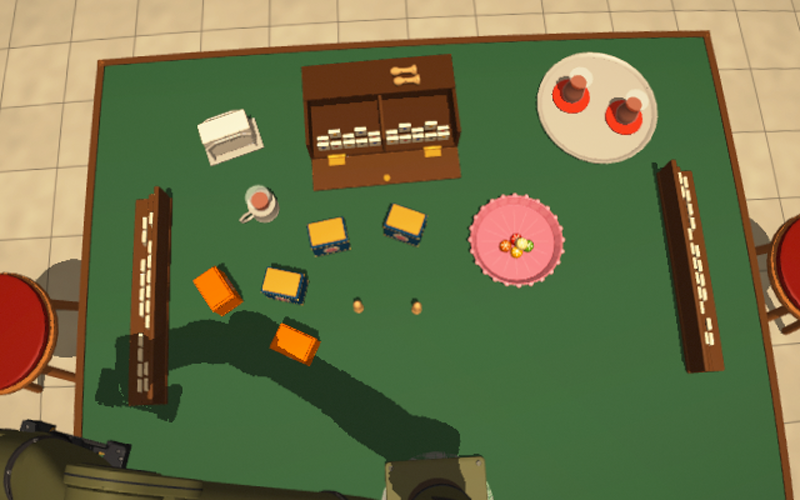

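View pics/side1.png

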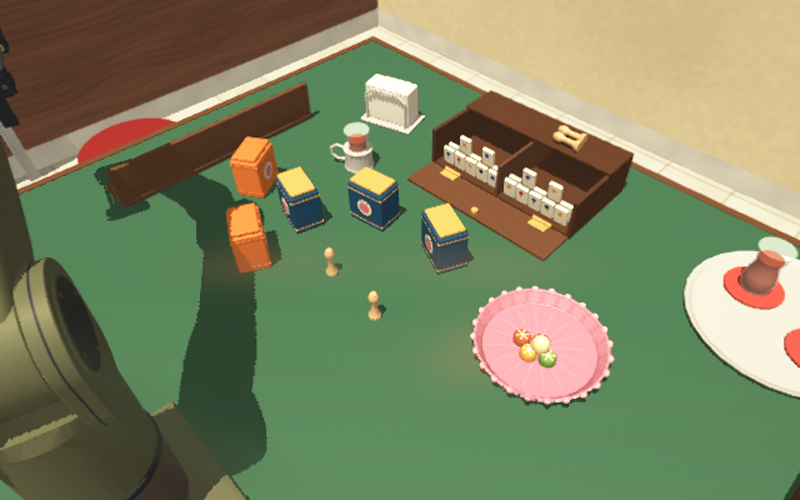

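The top picture shows the blue tins at (327,236), (405,224) and (284,284). The orange look-alikes at (217,289) and (294,342) are to be left alone. The dish is at (517,240), with the heap in its middle; the pegs are at (358,306) and (416,307). The side picture agrees. Next I measure tin yaws and sweet positions, and check the choice in a close crop.

```bash
cat > tins.py <<'E'
from h import *
def tins(n="top"):
    c=bot.camera(n);w=cloud(c);hsv=cv2.cvtColor(c["pixels"],cv2.COLOR_RGB2HSV)
    m=(w[...,2]>.083)&(w[...,2]<.105)&(w[...,0]<.7)&(w[...,0]>.25)&(abs(w[...,1])<.5)
    L,lab,st,_=cv2.connectedComponentsWithStats(m.astype(np.uint8))
    for i in range(1,L):
        if st[i,4]<100: continue
        p=w[lab==i];r=cv2.minAreaRect((p[:,:2]*1000).astype(np.float32))
        print(n,"c",np.round(r[0],1),"size",np.round(r[1],1),"ang",round(r[2],1),"z",np.round(np.median(p[:,2]),3),"hue",np.median(hsv[lab==i],0))
    return c
if __name__=="__main__":
    c=tins("top");d=tins("side")
    a=cv2.resize(c["pixels"][150:300,200:460],(780,450));b=cv2.resize(c["pixels"][150:235,370:455],(450,450),interpolation=cv2.INTER_CUBIC)
    im=np.hstack([cv2.resize(a,(500,288)),b[:288,:1]*0,cv2.resize(b,(288,288))])
    cv2.imwrite("pics/crop1.png",im[...,::-1])
E
python3 tins.py
```

```text
top c [661.8 343.3] size [50.7 52.2] ang 78.9 z 0.087 hue [ 12.  97. 212.]
top c [592.8  30.2] size [79.8 52.2] ang 65.6 z 0.091 hue [ 20. 207. 244.]
top c [576.6 196.4] size [52.5 77.8] ang 9.1 z 0.091 hue [ 20. 207. 244.]
top c [470.2 435.2] size [79.  55.9] ang 32.9 z 0.091 hue [ 15. 255. 252.]
top c [475.9 292.8] size [78.5 54.5] ang 76.7 z 0.091 hue [ 20. 205. 244.]
top c [350.1 273.1] size [78.9 56.1] ang 63.7 z 0.091 hue [ 16. 255. 252.]
side c [662.5 342.1] size [52.8 50.8] ang 49.4 z 0.086 hue [ 41.  30. 235.]
side c [468.9 433.3] size [78.8 53.8] ang 30.8 z 0.091 hue [ 16. 177. 255.]
side c [473.4 290.8] size [77. 51.] ang 76.5 z 0.09 hue [ 24. 137. 253.]
side c [574.5 193.8] size [53.6 76.7] ang 10.5 z 0.09 hue [ 24. 137. 253.]
side c [348.2 271.3] size [77.3 53.2] ang 63.6 z 0.09 hue [ 16. 177. 255.]
side c [590.8  29.7] size [75.6 51.8] ang 65.8 z 0.091 hue [ 24. 137. 253.]
```

View pics/crop1.png

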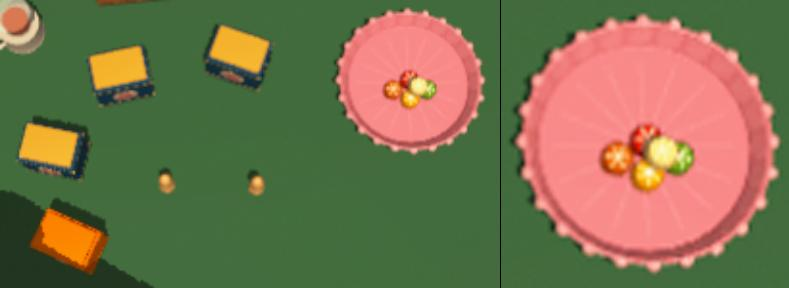

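```bash
for i in 1 2; do python3 -m pendant '{"xyz":[[-0.03,-0.035,0],[-0.03,-0.035,0],[-0.03,-0.035,0],[-0.03,-0.035,0],[-0.03,-0.035,0],[-0.03,-0.035,0],[-0.03,-0.035,0],[-0.03,-0.035,0]],"rotation":[[0,0,0],[0,0,0],[0,0,0],[0,0,0],[0,0,0],[0,0,0],[0,0,0],[0,0,0]],"fingers":[0.05,0.05,0.05,0.05,0.05,0.05,0.05,0.05]}'; done; python3 -c "
from h import *
s=bot.get_state();print(s['qpos'],s['tcp_rot'])"
```

```text
t: 2.0
ee_pos: [0.3205, 0.2713, 0.239]
tcp_rot: [[-0.967, 0.254, 0.001], [0.254, 0.967, 0.001], [-0.001, 0.001, -1.0]]
ft_force: [1.1, 0.4, 0.7]
gripper_width: 0.572
grasp_force: 0.0
t: 2.8
ee_pos: [0.4815, -0.0609, 0.2389]
tcp_rot: [[-0.967, 0.254, 0.001], [0.254, 0.967, 0.0], [-0.001, 0.0, -1.0]]
ft_force: [0.8, 0.8, -0.5]
gripper_width: 0.568
grasp_force: 0.0
[ 0.21982367  0.51737553 -0.28868439  1.97315843  0.22538717  0.68078468
  1.10480246] [[-9.67156137e-01  2.54181985e-01  7.24574519e-04]
 [ 2.54182168e-01  9.67156345e-01  1.72500463e-04]
 [-6.56930334e-04  3.51008804e-04 -9.99999723e-01]]
```

The crop confirms three blue tins with gold lids; the orange box is excluded. In the dish, orange is left, red top, yellow bottom and green right, with cream on top of red, yellow and green.

```bash
python3 -m pendant '{"xyz":[[-0.0265,-0.032,0],[-0.0265,-0.032,0],[-0.0265,-0.032,0],[-0.0265,-0.032,0],[0,0,0],[0,0,0],[0,0,0],[0,0,0]],"rotation":[[0,0,0],[0,0,0],[0,0,0],[0,0,-8.5],[0,0,-8.5],[0,0,-8.5],[0,0,-8.5],[0,0,-8.5]],"fingers":[0.05,0.05,0.05,0.05,0.05,0.05,0.05,0.05]}'
python3 -m pendant '{"xyz":[[0,0,0],[0,0,0],[0,0,0],[0,0,0],[0,0,0],[0,0,0],[0,0,0],[0,0,0]],"rotation":[[0,0,-8.5],[0,0,-8.5],[0,0,-8.5],[0,0,-8.5],[0,0,-8.5],[0,0,-8.5],[0,0,-8.5],[0,0,-3]],"fingers":[0.04,0.04,0.04,0.04,0.04,0.04,0.04,0.04]}'
cat > sw.py <<'E'
from h import *
import sys
def look(n,name=None):
    c=bot.camera(n)
    if name: save(c,name)
    for t in ["dish"]+["sweet_%d_mid"%i for i in range(1,6)]:
        print(n,t,[(np.round(world(c,d["point"])*1000).astype(int).tolist(),round(d["confidence"],2)) for d in bot.tip_of(n,t)][:3])
    # colour/height blobs in the dish
    w=cloud(c);hsv=cv2.cvtColor(c["pixels"],cv2.COLOR_RGB2HSV)
    m=(np.hypot(w[...,0]-.552,w[...,1]+.211)<.078)&(w[...,2]>.016)&(w[...,2]<.05)
    for nm,lo,hi,smin in[("red",0,6,170),("red2",172,180,170),("orange",7,17,150),("yellow",18,28,170),("cream",18,32,40),("green",33,80,60)]:
        k=m&(hsv[...,0]>=lo)&(hsv[...,0]<=hi)&(hsv[...,1]>=smin)
        if nm=="cream": k&=hsv[...,1]<165
        if k.sum()>15: print(nm,k.sum(),np.round(np.median(w[k],0)*1000),np.round((np.nanpercentile(w[k],3,axis=0)+np.nanpercentile(w[k],97,axis=0))*500))
    return c
if __name__=="__main__":
    look(sys.argv[1],sys.argv[2] if len(sys.argv)>2 else None)
E
python3 sw.py wrist w1.png
```

```text
t: 3.6
ee_pos: [0.5508, -0.21, 0.2387]
tcp_rot: [[-0.882, -0.471, 0.0], [-0.471, 0.882, 0.0], [-0.0, 0.0, -1.0]]
ft_force: [0.3, 0.2, -0.3]
gripper_width: 0.57
grasp_force: 0.0
t: 4.4
ee_pos: [0.5503, -0.2099, 0.238]
tcp_rot: [[-0.008, -1.0, -0.002], [-1.0, 0.008, 0.001], [-0.001, 0.002, -1.0]]
ft_force: [-0.8, 0.5, -0.8]
gripper_width: 0.453
grasp_force: 0.0
wrist dish [([550, -216, 0], 0.79)]
wrist sweet_1_mid [([556, -214, 20], 0.85)]
wrist sweet_2_mid [([526, -208, 14], 0.49)]
wrist sweet_3_mid [([539, -231, 21], 0.58)]
wrist sweet_4_mid [([541, -182, 15], 0.59)]
wrist sweet_5_mid [([539, -214, 37], 0.7)]
orange 240 [ 540. -191.   26.] [ 537. -197.   24.]
cream 646 [ 536. -220.   28.] [ 535. -221.   35.]
```

View pics/w1.png

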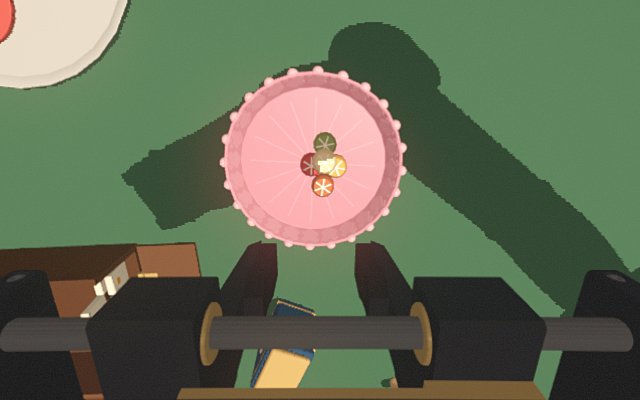

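The wrist picture shows red (311,164), cream (325,162), yellow (337,166), green (324,144), orange (322,187) and the dish centre at about (314,158). I now turn these pixels into positions at their known heights.

Run:
```python
from h import *
c=bot.camera("wrist")
for n,u,v,z in[("red",310,164,.026),("cream",325,162,.044),("yellow",338,166,.026),("green",324,143,.026),("orange",322,187,.026)]:
    print(n,np.round(unproj(c,u,v,z)*1000),np.round(unproj(c,u,v)*1000))
for z in(.028,):
    L=unproj(c,223,158,z);R=unproj(c,404,158,z);T=unproj(c,314,71,z);B=unproj(c,314,247,z);print(L,R,T,B)
# rim by height
for n in("wrist","top","side"):
    c=bot.camera(n);w=cloud(c);r=np.hypot(w[...,0]-.552,w[...,1]+.212)
    k=(w[...,2]>.022)&(w[...,2]<.034)&(r>.085)&(r<.115)
    P=w[k][:,:2];A=np.c_[2*P,np.ones(len(P))];x=np.linalg.lstsq(A,(P**2).sum(1),rcond=None)[0]
    print(n,x[:2],np.sqrt(x[2]+x[:2]@x[:2]),k.sum())
cv2.imwrite("pics/w1c.png",cv2.resize(bot.camera("wrist")["pixels"][110:220,260:370,::-1],(550,550),interpolation=cv2.INTER_CUBIC))
```

```text
red [ 557. -210.   26.] [ 557. -210.   26.]
cream [ 540. -217.   44.] [ 540. -217.   45.]
yellow [ 525. -208.   26.] [ 525. -208.   27.]
green [ 541. -234.   26.] [ 541. -234.   26.]
orange [ 543. -183.   26.] [ 543. -183.   27.]
[ 0.65514482 -0.21878227  0.028     ] [ 0.44990579 -0.21666867  0.028     ] [ 0.55100469 -0.30955004  0.028     ] [ 0.5533301  -0.10521391  0.028     ]
wrist [ 0.55369758 -0.20953074] 0.09767366447837117 4980
top [ 0.55237538 -0.20901524] 0.09835042977159335 521
side [ 0.55064645 -0.21117543] 0.09928912913773515 1377
```

View pics/w1c.png

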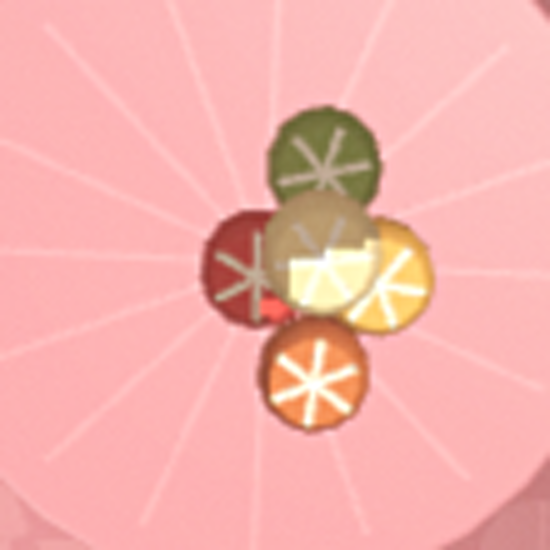

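Cream goes first: descend over it with the fingers at 40 mm and the tips at 30 mm, just above the lower layer.

```bash
python3 -m pendant '{"xyz":[[0.009,0.010,0.048],[0,0,0.05],[0,0,0.05],[0,0,0.04],[0,0,0.02],[0,0,0],[0,0,0],[0,0,0]],"rotation":[[0,0,0],[0,0,0],[0,0,0],[0,0,0],[0,0,0],[0,0,0],[0,0,0],[0,0,0]],"fingers":[0.04,0.04,0.04,0.04,0.04,0.04,0.02,0.02]}' 8
python3 -m pendant '{"xyz":[[0,0,0],[0,0,0],[0,0,-0.02],[0,0,-0.03]],"rotation":[[0,0,0],[0,0,0],[0,0,0],[0,0,0]],"fingers":[0.02,0.02,0.02,0.02]}'
python3 sw.py wrist w2.png; python3 sw.py side s2.png
```

```text
t: 5.8
ee_pos: [0.5399, -0.2178, 0.0303]
tcp_rot: [[-0.01, -1.0, -0.002], [-1.0, 0.01, 0.001], [-0.001, 0.002, -1.0]]
ft_force: [0.4, -0.5, -0.4]
gripper_width: 0.298
grasp_force: 8.3
t: 6.2
ee_pos: [0.5384, -0.2179, 0.0792]
tcp_rot: [[-0.01, -1.0, -0.006], [-1.0, 0.009, 0.001], [-0.001, 0.006, -1.0]]
ft_force: [1.1, 0.0, -0.1]
gripper_width: 0.299
grasp_force: 8.0
wrist dish [([553, -214, -4], 0.66)]
wrist sweet_1_mid [([556, -211, 20], 0.63)]
wrist sweet_2_mid [([528, -208, 14], 0.77)]
wrist sweet_3_mid [([537, -231, 20], 0.95)]
wrist sweet_4_mid []
wrist sweet_5_mid [([538, -214, 86], 0.76)]
red 457 [ 554. -212.   27.] [ 555. -211.   23.]
orange 683 [ 528. -214.   26.] [ 529. -211.   23.]
cream 982 [ 541. -233.   27.] [ 542. -226.   24.]
green 159 [ 533. -243.   25.] [ 536. -241.   24.]
side dish [([552, -211, 1], 0.87), ([559, -209, 18], 0.41), ([545, -186, 20], 0.26)]
side sweet_1_mid [([556, -209, 17], 0.56)]
side sweet_2_mid [([526, -204, 17], 0.73)]
side sweet_3_mid [([535, -234, 18], 0.69)]
side sweet_4_mid [([546, -184, 18], 0.56)]
side sweet_5_mid [([541, -217, 82], 0.55), ([414, 19, 0], 0.39)]
red 44 [ 549. -218.   24.] [ 552. -217.   22.]
orange 118 [ 522. -209.   23.] [ 526. -201.   22.]
cream 63 [ 537. -231.   26.] [ 537. -224.   25.]
green 95 [ 532. -238.   24.] [ 535. -236.   22.]
```

```bash
python3 -m pendant '{"xyz":[[0.017,-0.020,0],[0.017,-0.020,0],[0,0,0.03],[0,0,0.025],[0,0,0.013],[0,0,0],[0,0,0],[0,0,0]],"rotation":[[0,0,0],[0,0,0],[0,0,0],[0,0,0],[0,0,0],[0,0,0],[0,0,0],[0,0,0]],"fingers":[0.02,0.02,0.02,0.02,0.02,0.02,0.033,0.033]}'
python3 -m pendant '{"xyz":[[0,0,-0.02],[0,0,-0.04],[-0.007,0.02,0],[-0.007,0.02,0],[0,0,0],[0,0,0.03],[0,0,0.02],[0,0,0]],"rotation":[[0,0,0],[0,0,0],[0,0,0],[0,0,0],[0,0,0],[0,0,0],[0,0,0],[0,0,0]],"fingers":[0.034,0.034,0.04,0.04,0.04,0.04,0.04,0.04]}'
python3 sw.py wrist w3.png
```

```text
t: 7.7
ee_pos: [0.5798, -0.252, 0.0127]
tcp_rot: [[-0.009, -1.0, -0.002], [-1.0, 0.009, 0.001], [-0.001, 0.002, -1.0]]
ft_force: [-0.9, 0.0, 0.1]
gripper_width: 0.375
grasp_force: 0.0
t: 8.5
ee_pos: [0.5408, -0.2377, 0.0244]
tcp_rot: [[-0.009, -1.0, -0.001], [-1.0, 0.009, -0.001], [0.001, 0.001, -1.0]]
ft_force: [-5.5, -1.1, 15.7]
gripper_width: 0.452
grasp_force: 7.9
wrist dish [([552, -212, 2], 0.68)]
wrist sweet_1_mid [([555, -211, 20], 0.65)]
wrist sweet_2_mid []
wrist sweet_3_mid [([538, -237, 17], 0.76), ([579, -246, 20], 0.46)]
wrist sweet_4_mid []
wrist sweet_5_mid [([578, -249, 19], 0.95)]
red 1057 [ 553. -217.   26.] [ 555. -214.   23.]
orange 1324 [ 532. -214.   26.] [ 532. -199.   23.]
cream 1546 [ 539. -242.   27.] [ 555. -228.   23.]
green 488 [ 543. -231.   27.] [ 539. -233.   27.]
```

View pics/w3.png

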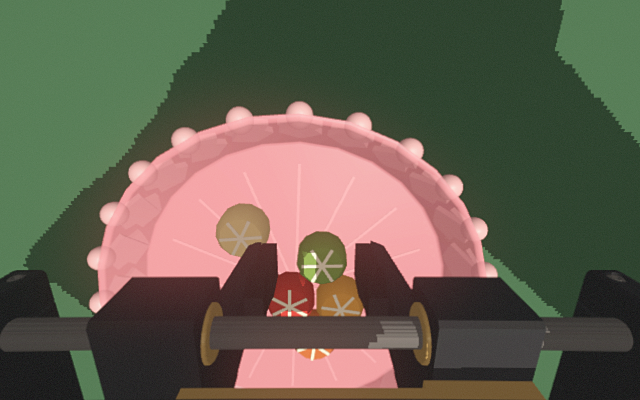

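The left finger came down on the cream sweet, which I had put too near green's grasp. I lift and take orange next, then yellow with a quarter turn, and green last with a tilted closing line.

```bash
python3 -m pendant '{"xyz":[[0,0,-0.04],[-0.0275,0,0],[-0.0275,0,0],[0,0,0.03],[0,0,0.022],[0,0,0],[0,0,0],[0,0,0]],"rotation":[[0,0,0],[0,0,0],[0,0,0],[0,0,0],[0,0,0],[0,0,0],[0,0,0],[0,0,0]],"fingers":[0.04,0.04,0.04,0.04,0.04,0.04,0.02,0.02]}'
python3 -m pendant '{"xyz":[[0,0,0],[0,0,-0.03]],"rotation":[[0,0,0],[0,0,0]],"fingers":[0.02,0.02]}'
```

```text
t: 9.65
ee_pos: [0.5408, -0.183, 0.0108]
tcp_rot: [[-0.01, -1.0, -0.001], [-1.0, 0.01, 0.0], [-0.0, 0.001, -1.0]]
ft_force: [0.3, -0.4, 0.0]
gripper_width: 0.303
grasp_force: 8.5
t: 9.85
ee_pos: [0.5377, -0.1834, 0.0378]
tcp_rot: [[-0.01, -1.0, -0.009], [-1.0, 0.01, 0.001], [-0.001, 0.009, -1.0]]
ft_force: [-0.8, -0.8, -0.1]
gripper_width: 0.298
grasp_force: 8.0
```

```bash
python3 -m pendant '{"xyz":[[-0.008,0.010,0],[-0.008,0.009,0],[0,0,0.02],[0,0,0.0095],[0,0,0],[0,0,0],[0,0,0],[0,0,-0.02]],"rotation":[[0,0,0],[0,0,0],[0,0,0],[0,0,0],[0,0,0],[0,0,0],[0,0,0],[0,0,0]],"fingers":[0.02,0.02,0.02,0.02,0.02,0.032,0.032,0.032]}'
python3 -m pendant '{"xyz":[[0,0,-0.04],[0.042,-0.005,0],[0,0,0],[0,0,0],[0,0,0],[0,0,0],[0,0,0],[0,0,0]],"rotation":[[0,0,0],[0,0,-8.5],[0,0,-8.5],[0,0,-8.5],[0,0,-8.5],[0,0,-8.5],[0,0,-8.5],[0,0,-8.5]],"fingers":[0.036,0.036,0.036,0.036,0.036,0.036,0.036,0.036]}'
python3 sw.py wrist w4.png;python3 sw.py side;python3 sw.py top
```

```text
t: 10.65
ee_pos: [0.5197, -0.1669, 0.0293]
tcp_rot: [[-0.01, -1.0, -0.007], [-1.0, 0.01, 0.001], [-0.001, 0.007, -1.0]]
ft_force: [0.3, 0.4, -0.1]
gripper_width: 0.364
grasp_force: 0.0
t: 11.45
ee_pos: [0.4562, -0.1114, 0.0448]
tcp_rot: [[0.765, -0.642, 0.044], [-0.639, -0.766, -0.071], [0.079, 0.026, -0.997]]
ft_force: [0.6, 0.4, 0.3]
gripper_width: 0.408
grasp_force: 0.0
wrist dish []
wrist sweet_1_mid []
wrist sweet_2_mid [([527, -210, 15], 0.91)]
wrist sweet_3_mid []
wrist sweet_4_mid [([520, -169, 15], 0.93)]
wrist sweet_5_mid []
red 137 [ 546. -201.   20.] [ 547. -202.   20.]
orange 3112 [ 524. -197.   27.] [ 524. -187.   25.]
cream 353 [ 525. -208.   27.] [ 524. -191.   27.]
side dish []
side sweet_1_mid []
side sweet_2_mid []
side sweet_3_mid []
side sweet_4_mid []
side sweet_5_mid []
top dish [([553, -210, -1], 0.85), ([660, 343, -4], 0.45)]
top sweet_1_mid []
top sweet_2_mid []
top sweet_3_mid []
top sweet_4_mid [([702, 68, 8], 0.31)]
top sweet_5_mid [([580, -253, 19], 0.6)]
cream 57 [ 577. -252.   25.] [ 578. -251.   25.]
```

View pics/w4.png

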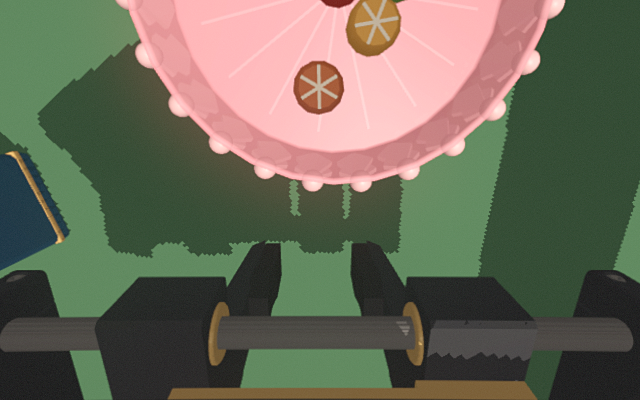

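The wrist has left the dish and tilted slightly, so a joint limit is probably in play. Both sweets in view, orange (318,88) and yellow (374,25), lie flat. I check the joints.

```bash
python3 -m pendant '{"xyz":[[0,0,-0.04],[0,0,0]],"rotation":[[0,0,0],[0,0,0]],"fingers":[0.036,0.036]}'; python3 -c "
from h import *
s=bot.get_state();print(np.round(s['qpos'],2))"
```

```text
t: 12.7
ee_pos: [0.4537, -0.1063, 0.0861]
tcp_rot: [[0.761, -0.647, 0.049], [-0.643, -0.762, -0.076], [0.087, 0.026, -0.996]]
ft_force: [0.7, -0.5, 0.4]
gripper_width: 0.413
grasp_force: 0.0
[ 0.8   1.25 -1.47  2.19  1.42  1.37  2.65]
```

Turning the other way brings the wrist off its limits. I lift and turn +170° in free space.

```bash
python3 -m pendant '{"xyz":[[0,0,-0.04],[0,0,-0.04],[0,0,-0.03],[0,0,0],[0,0,0],[0,0,0],[0,0,0],[0,0,0]],"rotation":[[0,0,8.5],[0,0,8.5],[0,0,8.5],[0,0,8.5],[0,0,8.5],[0,0,8.5],[0,0,8.5],[0,0,8.5]],"fingers":[0.036,0.036,0.036,0.036,0.036,0.036,0.036,0.036]}'
python3 -m pendant '{"xyz":[[0,0,0],[0,0,0],[0,0,0],[0,0,0],[0,0,0],[0,0,0],[0,0,0],[0,0,0]],"rotation":[[0,0,8.5],[0,0,8.5],[0,0,8.5],[0,0,8.5],[0,0,8.5],[0,0,8.5],[0,0,8.5],[0,0,8.5]],"fingers":[0.036,0.036,0.036,0.036,0.036,0.036,0.036,0.036]}'
cat > go.py <<'E'
# go.py x y z(mm) closing-angle(deg): remaining move in tool axes
from h import *
from scipy.spatial.transform import Rotation as R
import sys
x,y,z,a=map(float,sys.argv[1:5]);s=bot.get_state();T=np.array(s["tcp_rot"]);print("t",s["t"],"q",np.round(s["qpos"],2),"w",round(s["gripper_width"]*88.1,1),"gf",s["grasp_force"])
print("pos",np.round(np.array(s["ee_pos"])*1000,1),"shift tool mm",np.round(T.T@(np.array([x,y,z])-1000*np.array(s["ee_pos"])),1))
c,d=np.cos(np.radians(a)),np.sin(np.radians(a));yv=np.array([c,d,0]);zv=np.array([0,0,-1.])
G=np.c_[np.cross(yv,zv),yv,zv];print("rotvec tool deg",np.round(R.from_matrix(T.T@G).as_rotvec(degrees=True),1),
"shift after turn",np.round(G.T@(np.array([x,y,z])-1000*np.array(s["ee_pos"])),1))
E
python3 go.py 527 -209 80 60
```

```text
t: 13.5
ee_pos: [0.4478, -0.0982, 0.1936]
tcp_rot: [[-0.32, -0.946, 0.047], [-0.946, 0.316, -0.075], [0.056, -0.068, -0.996]]
ft_force: [0.0, 0.1, 0.3]
gripper_width: 0.406
grasp_force: 0.0
t: 14.3
ee_pos: [0.4477, -0.0981, 0.1935]
tcp_rot: [[-0.997, -0.058, 0.047], [-0.062, 0.995, -0.074], [-0.042, -0.077, -0.996]]
ft_force: [0.0, -0.2, -0.2]
gripper_width: 0.409
grasp_force: 0.0
t 14.3 q [ 0.74  0.77 -1.15  2.13  1.05  0.94  0.58] w 36.0 gf 0.0
pos [447.7 -98.1 193.5] shift tool mm [ -67.5 -106.2  125.1]
rotvec tool deg [-3.6  3.6 33.4] shift after turn [-124.1  -56.4  113.5]
```

```bash
python3 -m pendant '{"xyz":[[0,0,0],[0,0,0],[0,0,0],[0,0,0],[-0.041,-0.019,0.035],[-0.041,-0.019,0.035],[-0.041,-0.018,0.035],[0,0,0]],"rotation":[[-0.9,0.9,8.4],[-0.9,0.9,8.4],[-0.9,0.9,8.4],[-0.9,0.9,8.3],[0,0,0],[0,0,0],[0,0,0],[0,0,0]],"fingers":[0.036,0.036,0.036,0.036,0.036,0.036,0.036,0.036]}'
python3 go.py 527 -209 10.5 60; python3 sw.py wrist w5.png
```

```text
t: 15.1
ee_pos: [0.5163, -0.1996, 0.0966]
tcp_rot: [[-0.864, 0.504, -0.005], [0.504, 0.864, -0.002], [0.004, -0.004, -1.0]]
ft_force: [-0.9, 0.8, 0.4]
gripper_width: 0.407
grasp_force: 0.0
t 15.1 q [ 0.79  0.98 -0.93  1.87  1.05  0.89  0.36] w 35.8 gf 0.0
pos [ 516.3 -199.6   96.6] shift tool mm [-14.3  -2.4  86. ]
rotvec tool deg [-0.2 -0.2 -0.3] shift after turn [-14.   -2.8  86.1]
wrist dish [([554, -211, -2], 0.86)]
wrist sweet_1_mid [([556, -210, 20], 0.86)]
wrist sweet_2_mid []
wrist sweet_3_mid [([535, -237, 20], 0.6)]
wrist sweet_4_mid [([521, -169, 14], 0.68)]
wrist sweet_5_mid [([533, -237, 17], 0.72), ([580, -244, 18], 0.65)]
red 442 [ 552. -208.   27.] [ 554. -208.   23.]
orange 1424 [ 519. -180.   26.] [ 522. -187.   23.]
cream 1266 [ 545. -237.   27.] [ 556. -232.   23.]
green 43 [ 545. -238.   27.] [ 544. -237.   27.]
```

View pics/w5.png

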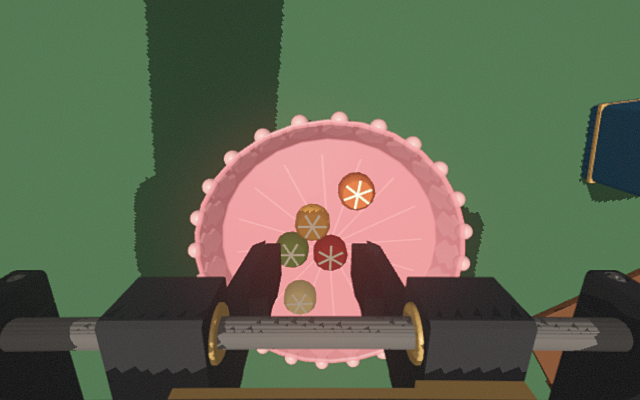

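The wrist picture shows yellow (313,221), green (292,250), red (330,252), orange (356,192) and cream (300,297), with room for the fingers along the tilted closing line. Measure and go.

```bash
python3 - <<'E'
from h import *
c=bot.camera("wrist")
for n,u,v in[("yellow",313,221),("green",292,250),("red",330,252),("orange",356,191),("cream",300,297)]: print(n,np.round(unproj(c,u,v,.026)*1000))
E
python3 go.py 527 -209 10.5 60
```

```text
yellow [ 527. -201.   26.]
green [ 540. -227.   26.]
red [ 557. -202.   26.]
orange [ 522. -161.   26.]
cream [ 581. -244.   26.]
t 15.5 q [ 0.79  0.97 -0.94  1.88  1.04  0.89  0.36] w 36.2 gf 0.0
pos [ 517.2 -193.5  102.7] shift tool mm [-16.   -8.7  92.3]
rotvec tool deg [0.  0.1 0.3] shift after turn [-16.2  -8.5  92.2]
```

```bash
python3 -m pendant '{"xyz":[[-0.016,-0.0085,0.02],[0,0,0.03],[0,0,0.02],[0,0,0]],"rotation":[[0,0,0],[0,0,0],[0,0,0],[0,0,0]],"fingers":[0.036,0.036,0.036,0.036]}'
python3 go.py 527 -209 10.5 60
python3 - <<'E'
from h import *
c=bot.camera("wrist");save(c,"w6.png",(200,160,460,360),3)
E
```

```text
t: 15.9
ee_pos: [0.5249, -0.2094, 0.0299]
tcp_rot: [[-0.868, 0.496, -0.004], [0.496, 0.868, 0.0], [0.003, -0.002, -1.0]]
ft_force: [0.6, 0.7, 0.0]
gripper_width: 0.407
grasp_force: 0.0
t 15.9 q [ 0.77  1.09 -0.86  1.85  1.16  0.82  0.31] w 35.8 gf 0.0
pos [ 524.9 -209.4   29.9] shift tool mm [-1.6  1.4 19.4]
rotvec tool deg [-0.1 -0.2  0.3] shift after turn [-1.6  1.4 19.4]
```

View pics/w6.png

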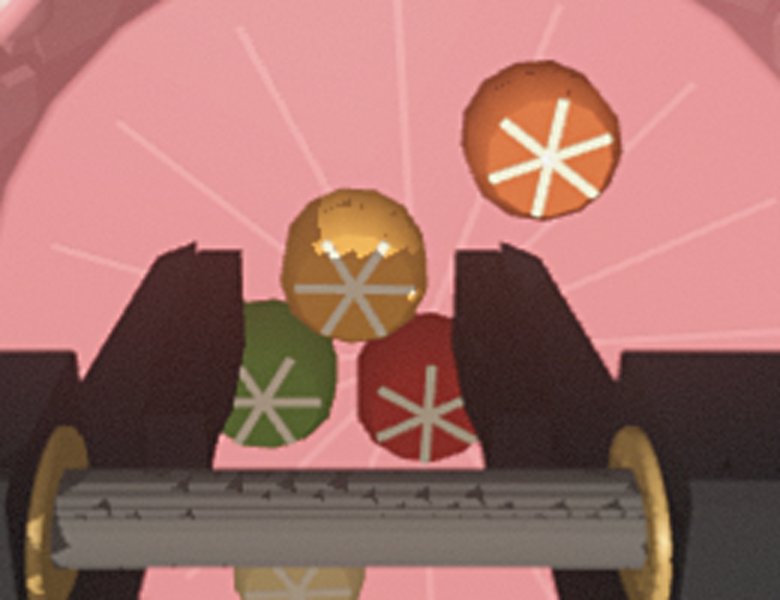

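Run:
```python
from h import *
s=bot.get_state();T=np.array(s["tcp_rot"]);p=np.array(s["ee_pos"])
c=bot.camera("wrist");K=np.array(c["intrinsics"]);M=np.array(c["camera_from_world"])
def pr(w):
    q=M@np.r_[w,1];a=np.array([q[0],-q[1]])/-q[2];a*=1+c["k1"]*(a@a);return np.round([a[0]*K[0,0]+K[0,2],a[1]*K[1,1]+K[1,2]])
for d in[(0,0,0),(.009,0,0),(-.009,0,0),(.009,.018,0),(-.009,.018,0)]: print(d,(pr(p+T@np.array(d))-[200,160])*3)
for n,u,v in[("yellow",355,268),("green",266,374),("red",432,388),("orange",541,140),("cream",300,600)]: print(n,np.round(unproj(c,200+u/3,160+v/3,.024)*1000))
print("cam",np.linalg.inv(M)[:3,3]*1000)
```

```text
(0, 0, 0) [345. 291.]
(0.009, 0, 0) [345. 243.]
(-0.009, 0, 0) [345. 336.]
(0.009, 0.018, 0) [450. 243.]
(-0.009, 0.018, 0) [447. 336.]
yellow [ 527. -207.   24.]
green [ 538. -233.   24.]
red [ 556. -207.   24.]
orange [ 521. -167.   24.]
cream [ 587. -254.   24.]
cam [ 454.87664217 -168.07825418  178.67395741]
```

```bash
python3 -m pendant '{"xyz":[[0.003,0.002,0],[0,0,0.01],[0,0,0.009],[0,0,0],[0,0,0],[0,0,0],[0,0,0]],"rotation":[[0,0,0],[0,0,0],[0,0,0],[0,0,0],[0,0,0],[0,0,0],[0,0,0]],"fingers":[0.036,0.036,0.036,0.036,0.02,0.02,0.02]}'
python3 -m pendant '{"xyz":[[0,0,-0.02],[0,0,-0.04],[0,0,0]],"rotation":[[0,0,0],[0,0,0],[0,0,0]],"fingers":[0.02,0.02,0.02]}'; python3 go.py 590 -176 74 60
```

```text
t: 16.7
ee_pos: [0.5252, -0.2064, 0.0128]
tcp_rot: [[-0.868, 0.497, 0.001], [0.497, 0.868, 0.0], [-0.0, 0.0, -1.0]]
ft_force: [0.6, -0.3, -0.6]
gripper_width: 0.299
grasp_force: 8.0
t: 17.0
ee_pos: [0.5282, -0.2059, 0.0769]
tcp_rot: [[-0.868, 0.497, 0.008], [0.497, 0.868, -0.0], [-0.007, 0.004, -1.0]]
ft_force: [0.6, -0.2, 0.8]
gripper_width: 0.302
grasp_force: 8.0
t 17.0 q [ 0.79  1.02 -0.91  1.85  1.08  0.86  0.36] w 26.6 gf 7.999870734661272
pos [ 528.2 -205.9   76.9] shift tool mm [-38.8  56.6   3.4]
rotvec tool deg [0.2 0.4 0.2] shift after turn [-38.6  56.8   2.9]
```

```bash
python3 -m pendant '{"xyz":[[-0.021,0.025,0],[-0.021,0.025,0],[0,0,0],[0,0,0.03],[0,0,0.022],[0,0,0]],"rotation":[[0,0,0],[0,0,0],[0,0,0],[0,0,0],[0,0,0],[0,0,0]],"fingers":[0.02,0.02,0.02,0.02,0.02,0.02]}'
python3 go.py 589 -184 12.8 60
```

```text
t: 17.6
ee_pos: [0.5849, -0.1834, 0.0184]
tcp_rot: [[-0.868, 0.496, -0.003], [0.496, 0.868, 0.001], [0.003, -0.0, -1.0]]
ft_force: [-0.6, 0.1, -0.4]
gripper_width: 0.298
grasp_force: 8.0
t 17.6 q [ 0.68  1.14 -0.86  1.7   1.11  0.88  0.36] w 26.3 gf 7.999995156709283
pos [ 584.9 -183.4   18.4] shift tool mm [-3.9  1.6  5.6]
rotvec tool deg [-0.  -0.2  0.3] shift after turn [-3.9  1.6  5.6]
```

```bash
python3 -m pendant '{"xyz":[[-0.004,0.0015,0.003],[0,0,0.0025],[0,0,0],[0,0,0],[0,0,0],[0,0,-0.02],[0,0,-0.04]],"rotation":[[0,0,0],[0,0,0],[0,0,0],[0,0,0],[0,0,0],[0,0,0],[0,0,0]],"fingers":[0.02,0.02,0.02,0.032,0.032,0.032,0.036]}'
python3 -m pendant '{"xyz":[[0.009,-0.034,0],[0.009,-0.034,0],[0,0,0],[0,0,0],[0,0,0],[0,0,0],[0,0,0],[0,0,0]],"rotation":[[0,0,0],[0,0,-8.5],[0,0,-8.5],[0,0,-8.5],[0,0,-8.5],[0,0,-8.5],[0,0,-8.5],[0,0,-8.5]],"fingers":[0.036,0.036,0.036,0.036,0.036,0.036,0.036,0.036]}'
python3 go.py 539 -234.5 30 120; python3 sw.py wrist w7.png;python3 sw.py top|grep mid;python3 sw.py side|grep mid;python3 go.py 539 -234.5 30 120
```

```text
t: 18.3
ee_pos: [0.5883, -0.1849, 0.0732]
tcp_rot: [[-0.868, 0.497, -0.006], [0.497, 0.868, 0.0], [0.005, -0.002, -1.0]]
ft_force: [0.1, -0.2, -0.7]
gripper_width: 0.405
grasp_force: 0.0
t: 19.1
ee_pos: [0.5411, -0.2348, 0.0754]
tcp_rot: [[-0.866, -0.501, 0.0], [-0.501, 0.866, -0.0], [-0.0, -0.001, -1.0]]
ft_force: [-0.6, 0.2, 0.3]
gripper_width: 0.414
grasp_force: 0.0
t 19.1 q [ 0.88  1.12 -1.09  1.77  1.16  1.05  1.43] w 36.5 gf 0.0
pos [ 541.1 -234.8   75.4] shift tool mm [ 1.7  1.4 45.4]
rotvec tool deg [-0.   0.   0.1] shift after turn [ 1.7  1.3 45.4]
wrist dish [([554, -216, 1], 0.7)]
wrist sweet_1_mid [([554, -213, 20], 0.62)]
wrist sweet_2_mid [([594, -189, 14], 0.58)]
wrist sweet_3_mid [([539, -235, 16], 0.6)]
wrist sweet_4_mid [([520, -167, 18], 0.57)]
wrist sweet_5_mid [([578, -247, 19], 0.69)]
red 392 [ 552. -214.   27.] [ 553. -213.   23.]
orange 1611 [ 527. -179.   26.] [ 553. -179.   23.]
cream 345 [ 537. -235.   26.] [ 546. -209.   23.]
green 796 [ 535. -236.   27.] [ 537. -235.   26.]
top sweet_1_mid []
top sweet_2_mid [([594, -188, 16], 0.58)]
top sweet_3_mid []
top sweet_4_mid [([518, -168, 19], 0.5)]
top sweet_5_mid []
side sweet_1_mid [([558, -214, 15], 0.5)]
side sweet_2_mid [([588, -187, 17], 0.51)]
side sweet_3_mid [([536, -235, 17], 0.72)]
side sweet_4_mid [([523, -169, 19], 0.58)]
side sweet_5_mid [([584, -252, 18], 0.71)]
t 20.15 q [ 0.88  1.12 -1.08  1.77  1.16  1.05  1.43] w 35.8 gf 0.0
pos [ 541.1 -234.6   75.1] shift tool mm [ 1.8  1.2 45.1]
rotvec tool deg [-0.   0.  -0.3] shift after turn [ 1.8  1.2 45.1]
```

```bash
python3 -m pendant '{"xyz":[[0.003,0.001,0.02],[0,0,0.025],[0,0,0.018],[0,0,0],[0,0,0],[0,0,0],[0,0,0],[0,0,0]],"rotation":[[0,0,0],[0,0,0],[0,0,0],[0,0,0],[0,0,0],[0,0,0],[0,0,0],[0,0,0]],"fingers":[0.036,0.036,0.036,0.036,0.036,0.02,0.02,0.02]}'
python3 -m pendant '{"xyz":[[0,0,-0.03],[0.011,-0.004,0],[0.011,-0.003,0],[0,0,0.02],[0,0,0.009],[0,0,0]],"rotation":[[0,0,0],[0,0,0],[0,0,0],[0,0,0],[0,0,0],[0,0,0]],"fingers":[0.02,0.02,0.02,0.02,0.02,0.02]}'
python3 -m pendant '{"xyz":[[0,0,0],[0,0,0],[0,0,-0.02],[0,0,-0.05],[0,0,-0.05],[0,0,-0.05],[0,0,-0.04]],"rotation":[[0,0,0],[0,0,0],[0,0,0],[0,0,0],[0,0,0],[0,0,0],[0,0,0]],"fingers":[0.033,0.033,0.036,0.04,0.06,0.07,0.088]}'
python3 sw.py wrist w8.png|grep -v -E "^(red|ora|cre|gre)";python3 sw.py side|grep mid
```

```text
t: 20.95
ee_pos: [0.5386, -0.2352, 0.013]
tcp_rot: [[-0.869, -0.496, 0.002], [-0.496, 0.869, -0.0], [-0.001, -0.001, -1.0]]
ft_force: [0.6, 0.2, 3.2]
gripper_width: 0.302
grasp_force: 8.0
t: 21.55
ee_pos: [0.521, -0.2529, 0.0115]
tcp_rot: [[-0.869, -0.495, -0.003], [-0.495, 0.869, 0.0], [0.002, 0.001, -1.0]]
ft_force: [-0.7, 0.8, -1.0]
gripper_width: 0.299
grasp_force: 8.0
t: 22.25
ee_pos: [0.523, -0.2514, 0.2265]
tcp_rot: [[-0.868, -0.497, 0.003], [-0.497, 0.868, -0.0], [-0.002, -0.002, -1.0]]
ft_force: [0.9, -0.4, -0.2]
gripper_width: 0.705
grasp_force: 0.0
wrist dish [([552, -214, 4], 0.87)]
wrist sweet_1_mid [([556, -210, 21], 0.62)]
wrist sweet_2_mid [([421, 17, 3], 0.69), ([594, -186, 15], 0.57)]
wrist sweet_3_mid [([519, -254, 19], 0.96)]
wrist sweet_4_mid [([516, -167, 16], 0.82), ([437, -2, -4], 0.25)]
wrist sweet_5_mid [([579, -246, 19], 0.56)]
side sweet_1_mid [([556, -210, 15], 0.46)]
side sweet_2_mid [([591, -184, 16], 0.68)]
side sweet_3_mid [([519, -253, 15], 0.64), ([591, 34, 0], 0.5)]
side sweet_4_mid [([522, -167, 20], 0.72)]
side sweet_5_mid [([581, -250, 18], 0.45)]
```

View pics/w8.png

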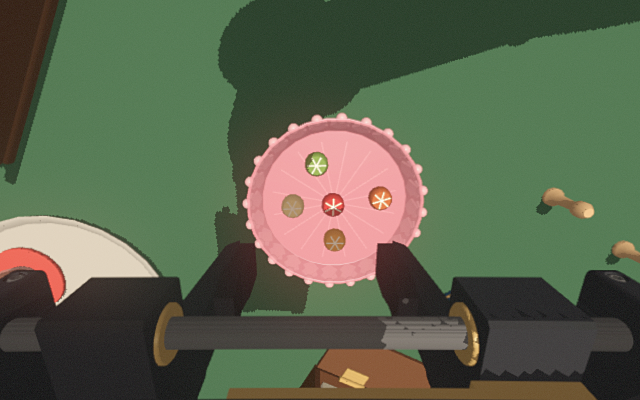

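The wrist picture shows the five sweets spread out: green (317,164), cream (292,206), red (333,204), orange (380,198) and brown-shaded yellow (335,240). All lie singly on the floor. Now the first tin.

```bash
python3 -m pendant '{"xyz":[[-0.0333,0.035,0],[-0.0333,0.035,0],[-0.0333,0.035,0],[-0.0333,0.035,0],[-0.0333,0.035,0],[-0.0333,0.035,0],[0,0,0],[0,0,0]],"rotation":[[0,0,0],[0,0,0],[0,0,0],[0,0,0],[0,0,0],[0,0,0],[0,0,8.5],[0,0,8.5]],"fingers":[0.088,0.088,0.088,0.088,0.088,0.088,0.088,0.088]}' 35
python3 -m pendant '{"xyz":[[0,0,0],[0,0,0],[0,0,0],[0,0,0],[0,0,0],[0,0,0],[0,0,0],[0,0,0]],"rotation":[[0,0,8.5],[0,0,8.5],[0,0,8.5],[0,0,8.5],[0,0,8.5],[0,0,8.5],[0,0,8.5],[0,0,8.5]],"fingers":[0.088,0.088,0.088,0.088,0.088,0.088,0.088,0.088]}'
python3 -m pendant '{"xyz":[[0,0,0],[0,0,0],[0,0,0],[0,0,0],[0,0,0],[0,0,0],[0,0,0],[0,0,0]],"rotation":[[0,0,8.5],[0,0,8.5],[0,0,8.5],[0,0,8.5],[0,0,8.5],[0,0,8.5],[0,0,8.5],[0,0,0]],"fingers":[0.088,0.088,0.088,0.088,0.088,0.088,0.088,0.088]}'
python3 go.py 592 30 120 -24.3
```

```text
t: 23.75
ee_pos: [0.5918, 0.0319, 0.2231]
tcp_rot: [[-0.976, -0.218, 0.0], [-0.218, 0.976, 0.001], [-0.001, 0.001, -1.0]]
ft_force: [-0.4, -1.0, -1.0]
gripper_width: 1.0
grasp_force: 0.0
t: 24.55
ee_pos: [0.5917, 0.0293, 0.223]
tcp_rot: [[-0.565, 0.825, 0.0], [0.825, 0.565, 0.0], [0.0, 0.0, -1.0]]
ft_force: [0.2, -0.3, -0.6]
gripper_width: 0.995
grasp_force: 0.0
t: 25.35
ee_pos: [0.5918, 0.0296, 0.2232]
tcp_rot: [[0.419, 0.908, 0.0], [0.908, -0.419, -0.0], [-0.0, 0.0, -1.0]]
ft_force: [-0.8, 0.2, -0.2]
gripper_width: 1.0
grasp_force: 0.0
t 25.35 q [ 0.18  0.71 -0.54  1.67  0.45  0.89 -0.98] w 88.1 gf 0.0
pos [591.8  29.6 223.2] shift tool mm [  0.5  -0.  103.2]
rotvec tool deg [ 0.   0.  -0.5] shift after turn [  0.5   0.  103.2]
```

```bash
cat > heft.py <<'E'
from h import *
F=[];E=[]
for i in range(12):
    bot.camera("wrist");s=bot.get_state();F.append(s["ft_force"]);E.append(s["effort"])
print("t",s["t"],"F",np.round(np.mean(F,0),2),"sd",np.round(np.std(F,0),2),"eff",np.round(np.mean(E,0),2),"w",s["gripper_width"]*88.1,"pos",np.round(s["ee_pos"],4))
E
python3 -m pendant '{"xyz":[[0,0,0.05],[0,0,0.05],[0,0,0.05],[0,0,0.031],[0,0,0],[0,0,0],[0,0,0],[0,0,0]],"rotation":[[0,0,0],[0,0,0],[0,0,0],[0,0,0],[0,0,0],[0,0,0],[0,0,0],[0,0,0]],"fingers":[0.088,0.088,0.088,0.088,0.088,0.045,0.045,0.045]}' 35
python3 -m pendant '{"xyz":[[0,0,0],[0,0,0],[0,0,-0.02],[0,0,-0.02],[0,0,0],[0,0,0]],"rotation":[[0,0,0],[0,0,0],[0,0,0],[0,0,0],[0,0,0],[0,0,0]],"fingers":[0.045,0.045,0.045,0.045,0.045,0.045]}'
python3 heft.py; python3 go.py 592 30 42 -24.3
```

```text
t: 26.15
ee_pos: [0.5934, 0.0295, 0.0443]
tcp_rot: [[0.419, 0.908, 0.004], [0.908, -0.419, 0.001], [0.002, 0.003, -1.0]]
ft_force: [-0.2, 0.6, -0.5]
gripper_width: 0.751
grasp_force: 0.0
t: 26.75
ee_pos: [0.5919, 0.0289, 0.0821]
tcp_rot: [[0.419, 0.908, 0.001], [0.908, -0.419, -0.0], [0.0, 0.001, -1.0]]
ft_force: [-1.4, -0.4, -1.8]
gripper_width: 0.632
grasp_force: 34.8
t 27.35 F [-0.28 -0.05 -1.39] sd [0.67 0.58 0.31] eff [ 1.000e-02 -5.537e+01 -5.000e+00 -9.640e+00 -2.000e-02 -7.000e-02
 -0.000e+00] w 55.94028005136854 pos [0.5918 0.0292 0.082 ]
t 27.35 q [ 0.11  0.89 -0.42  1.77  0.59  0.6  -1.1 ] w 55.9 gf 34.823718501274925
pos [591.8  29.2  82. ] shift tool mm [ 0.8 -0.2 40. ]
rotvec tool deg [ 0.  -0.  -0.5] shift after turn [ 0.8 -0.2 40. ]
```

About 0.13 kg, a light one. I put it back where it stood and go to the next.

```bash
python3 -m pendant '{"xyz":[[0,0,0.02],[0,0,0.014],[0,0,0.005],[0,0,0],[0,0,0],[0,0,0],[0,0,0],[0,0,0]],"rotation":[[0,0,0],[0,0,0],[0,0,0],[0,0,0],[0,0,0],[0,0,0],[0,0,0],[0,0,0]],"fingers":[0.045,0.045,0.045,0.045,0.045,0.088,0.088,0.088]}'
python3 -m pendant '{"xyz":[[0,0,-0.03],[0,0,-0.05],[0,0,-0.05],[0,0,-0.03],[0,0,0],[0,0,0],[0,0,0],[0,0,0]],"rotation":[[0,0,0],[0,0,0],[0,0,0],[0,0,0],[0,0,-8.5],[0,0,-8.5],[0,0,-8.5],[0,0,-8.1]],"fingers":[0.088,0.088,0.088,0.088,0.088,0.088,0.088,0.088]}'
python3 tins.py; python3 go.py 575.5 195 202 9.7
```

```text
t: 28.15
ee_pos: [0.5922, 0.0292, 0.0431]
tcp_rot: [[0.419, 0.908, 0.001], [0.908, -0.419, 0.0], [0.001, 0.001, -1.0]]
ft_force: [-0.6, -0.4, 0.8]
gripper_width: 0.882
grasp_force: 0.0
t: 28.95
ee_pos: [0.5919, 0.029, 0.2032]
tcp_rot: [[-0.159, 0.987, 0.001], [0.987, 0.159, -0.0], [-0.0, 0.001, -1.0]]
ft_force: [0.2, 0.0, -1.1]
gripper_width: 0.998
grasp_force: 0.0
top c [662.5 342.3] size [52.1 50.8] ang 82.9 z 0.087 hue [ 14.  82. 222.]
top c [602.  57.] size [27. 50.] ang 79.3 z 0.092 hue [ 18. 202. 138.]
top c [576.2 196. ] size [52.1 79.2] ang 10.3 z 0.091 hue [ 21. 205. 249.]
top c [475.6 292.3] size [80.  55.1] ang 75.8 z 0.091 hue [ 21. 202. 249.]
top c [470.1 435.3] size [80.7 55.8] ang 31.9 z 0.091 hue [ 16. 255. 254.]
top c [349.9 272.8] size [79.7 56.1] ang 65.0 z 0.091 hue [ 17. 255. 254.]
side c [662.  341.3] size [54.8 50.9] ang 34.9 z 0.086 hue [ 41.  28. 239.]
side c [470.2 434.8] size [78.8 55.1] ang 33.7 z 0.091 hue [ 17. 175. 255.]
side c [473.  291.2] size [76.4 51.6] ang 75.1 z 0.09 hue [ 25. 134. 254.]
side c [575.1 194.2] size [51.5 79.1] ang 10.6 z 0.09 hue [ 25. 134. 254.]
side c [349.1 271.1] size [76.5 54.4] ang 61.9 z 0.09 hue [ 17. 174. 255.]
side c [589.5  29.8] size [76.7 51.7] ang 67.9 z 0.091 hue [ 18. 154. 154.]
t 29.05 q [ 0.26  0.77 -0.7   1.69  0.6   0.91 -0.53] w 87.5 gf 0.0
pos [591.8  28.9 202.8] shift tool mm [166.6   9.3   0.9]
rotvec tool deg [-0.  -0.  -0.9] shift after turn [166.5  11.9   0.8]
```

```bash
python3 -m pendant '{"xyz":[[0.0417,0.0025,0],[0.0417,0.0025,0],[0.0417,0.0025,0],[0.0417,0.0025,0],[0,0,0],[0,0,0.04]],"rotation":[[0,0,-0.9],[0,0,0],[0,0,0],[0,0,0],[0,0,0],[0,0,0]],"fingers":[0.088,0.088,0.088,0.088,0.088,0.088]}'
python3 go.py 575.5 195 43 9.7
python3 -m pendant '{"xyz":[[0,0,0.05],[0,0,0.04],[0,0,0.03],[0,0,0],[0,0,0],[0,0,0],[0,0,0],[0,0,0]],"rotation":[[0,0,0],[0,0,0],[0,0,0],[0,0,0],[0,0,0],[0,0,0],[0,0,0],[0,0,0]],"fingers":[0.088,0.088,0.088,0.088,0.045,0.045,0.045,0.045]}'
python3 -m pendant '{"xyz":[[0,0,0],[0,0,-0.02],[0,0,-0.02],[0,0,0],[0,0,0]],"rotation":[[0,0,0],[0,0,0],[0,0,0],[0,0,0],[0,0,0]],"fingers":[0.045,0.045,0.045,0.045,0.045]}'
python3 heft.py; python3 go.py 575.5 195 43 9.7
```

```text
t: 29.65
ee_pos: [0.5772, 0.1997, 0.1673]
tcp_rot: [[-0.168, 0.986, 0.01], [0.986, 0.168, 0.006], [0.004, 0.011, -1.0]]
ft_force: [1.3, -0.1, 0.2]
gripper_width: 1.0
grasp_force: 0.0
t 29.65 q [-0.05  0.82 -0.65  1.68  0.63  0.85 -0.8 ] w 88.1 gf 0.0
pos [577.2 199.7 167.3] shift tool mm [ -4.9  -3.9 124.2]
rotvec tool deg [ 0.6 -0.2 -0. ] shift after turn [ -4.4  -2.5 124.3]
t: 30.45
ee_pos: [0.5757, 0.1958, 0.0448]
tcp_rot: [[-0.168, 0.986, 0.004], [0.986, 0.168, 0.002], [0.001, 0.004, -1.0]]
ft_force: [4.0, 1.0, 1.3]
gripper_width: 0.659
grasp_force: 1.6
t: 30.95
ee_pos: [0.5737, 0.1948, 0.0825]
tcp_rot: [[-0.169, 0.986, -0.001], [0.986, 0.169, -0.001], [-0.001, -0.001, -1.0]]
ft_force: [0.6, -0.8, -4.2]
gripper_width: 0.632
grasp_force: 35.0
t 31.55 F [ 0.28 -0.06 -4.73] sd [0.5  0.58 0.55] eff [ 1.000e-02 -5.808e+01 -7.850e+00 -1.040e+01 -3.000e-02 -5.000e-02
 -0.000e+00] w 55.75203268360692 pos [0.5742 0.1954 0.0831]
t 31.55 q [-0.09  0.93 -0.57  1.73  0.73  0.71 -0.88] w 55.8 gf 34.996338207274675
pos [574.2 195.4  83.1] shift tool mm [-0.6  1.2 40.1]
rotvec tool deg [ 0. -0.  0.] shift after turn [-0.6  1.2 40.1]
```

About 0.48 kg, which almost certainly makes it the heaviest. The task asks for all three to be hefted and there is time, so I set it down and heft the third.

```bash
python3 -m pendant '{"xyz":[[0,0,0.02],[0,0,0.014],[0,0,0.005],[0,0,0],[0,0,0],[0,0,0],[0,0,0],[0,0,0]],"rotation":[[0,0,0],[0,0,0],[0,0,0],[0,0,0],[0,0,0],[0,0,0],[0,0,0],[0,0,0]],"fingers":[0.045,0.045,0.045,0.045,0.045,0.088,0.088,0.088]}'
python3 -m pendant '{"xyz":[[0,0,-0.03],[0,0,-0.05],[0,0,-0.05],[0,0,-0.03],[0,0,0],[0,0,0],[0,0,0],[0,0,0]],"rotation":[[0,0,0],[0,0,0],[0,0,0],[0,0,7.7],[0,0,8.0],[0,0,8.0],[0,0,0],[0,0,0]],"fingers":[0.088,0.088,0.088,0.088,0.088,0.088,0.088,0.088]}'
python3 go.py 474.5 291.8 202 -13.9
```

```text
t: 32.35
ee_pos: [0.5749, 0.1958, 0.0443]
tcp_rot: [[-0.169, 0.986, 0.001], [0.986, 0.169, 0.001], [0.001, 0.002, -1.0]]
ft_force: [0.3, 0.4, -0.3]
gripper_width: 0.88
grasp_force: 0.0
t: 33.15
ee_pos: [0.5743, 0.1955, 0.204]
tcp_rot: [[0.238, 0.971, 0.0], [0.971, -0.238, -0.0], [0.0, 0.0, -1.0]]
ft_force: [-1.0, 0.2, -0.2]
gripper_width: 0.997
grasp_force: 0.0
t 33.15 q [-0.09  0.75 -0.57  1.65  0.5   0.89 -1.1 ] w 87.8 gf 0.0
pos [574.3 195.5 204. ] shift tool mm [  69.8 -119.8    2. ]
rotvec tool deg [ 0.  -0.   0.1] shift after turn [  69.6 -120.     2. ]
```

```bash
python3 -m pendant '{"xyz":[[0.0233,-0.04,0],[0.0233,-0.04,0],[0.0233,-0.04,0],[0,0,0],[0,0,0],[0,0,0.04],[0,0,0]],"rotation":[[0,0,0],[0,0,0],[0,0,0],[0,0,0],[0,0,0],[0,0,0],[0,0,0]],"fingers":[0.088,0.088,0.088,0.088,0.088,0.088,0.088]}'
python3 go.py 474.5 291.8 43 -13.9
```

```text
t: 33.85
ee_pos: [0.474, 0.2883, 0.1604]
tcp_rot: [[0.243, 0.97, -0.005], [0.97, -0.243, -0.006], [-0.007, -0.004, -1.0]]
ft_force: [-0.2, -0.5, 0.6]
gripper_width: 0.992
grasp_force: 0.0
t 33.85 q [-0.33  0.75 -0.51  1.84  0.54  0.71 -1.4 ] w 87.4 gf 0.0
pos [474.  288.3 160.4] shift tool mm [4.400e+00 1.000e-01 1.174e+02]
rotvec tool deg [-0.2  0.4 -0.2] shift after turn [  3.5  -0.3 117.4]
```

```bash
python3 -m pendant '{"xyz":[[0.001,0,0.05],[0,0,0.04],[0,0,0.03],[0,0,0],[0,0,0],[0,0,0],[0,0,0],[0,0,0]],"rotation":[[0,0,0],[0,0,0],[0,0,0],[0,0,0],[0,0,0],[0,0,0],[0,0,0],[0,0,0]],"fingers":[0.088,0.088,0.088,0.088,0.045,0.045,0.045,0.045]}'
python3 -m pendant '{"xyz":[[0,0,0],[0,0,-0.02],[0,0,-0.02],[0,0,0],[0,0,0]],"rotation":[[0,0,0],[0,0,0],[0,0,0],[0,0,0],[0,0,0]],"fingers":[0.045,0.045,0.045,0.045,0.045]}'
python3 heft.py
```

```text
t: 34.65
ee_pos: [0.4758, 0.2935, 0.0455]
tcp_rot: [[0.242, 0.97, 0.002], [0.97, -0.242, 0.001], [0.002, 0.002, -1.0]]
ft_force: [0.6, -0.1, 0.7]
gripper_width: 0.659
grasp_force: 0.0
t: 35.15
ee_pos: [0.475, 0.2929, 0.084]
tcp_rot: [[0.242, 0.97, 0.001], [0.97, -0.242, -0.0], [0.0, 0.001, -1.0]]
ft_force: [0.1, -0.2, -2.7]
gripper_width: 0.633
grasp_force: 35.0
t 35.75 F [-0.06 -0.05 -2.75] sd [0.53 0.51 0.48] eff [ 2.000e-02 -5.332e+01 -4.770e+00 -8.550e+00 -0.000e+00 -8.000e-02
 -0.000e+00] w 55.72788326558528 pos [0.4749 0.2931 0.084 ]
```

The third weighs about 0.28 kg, so the middle tin at (575,195) is the heaviest. I put this one back and return there.

```bash
python3 -m pendant '{"xyz":[[0,0,0.02],[0,0,0.014],[0,0,0.005],[0,0,0],[0,0,0],[0,0,0],[0,0,0],[0,0,0]],"rotation":[[0,0,0],[0,0,0],[0,0,0],[0,0,0],[0,0,0],[0,0,0],[0,0,0],[0,0,0]],"fingers":[0.045,0.045,0.045,0.045,0.045,0.088,0.088,0.088]}'
python3 -m pendant '{"xyz":[[0,0,-0.03],[0,0,-0.05],[0,0,-0.05],[0,0,-0.03],[-0.0233,0.04,0],[-0.0233,0.04,0],[-0.0233,0.04,0],[0,0,0]],"rotation":[[0,0,0],[0,0,0],[0,0,0],[0,0,0],[0,0,0],[0,0,0],[0,0,0],[0,0,-8.0]],"fingers":[0.088,0.088,0.088,0.088,0.088,0.088,0.088,0.088]}'
python3 -m pendant '{"xyz":[[0,0,0],[0,0,0],[0,0,0.03],[0,0,0]],"rotation":[[0,0,-8.0],[0,0,-7.7],[0,0,0],[0,0,0]],"fingers":[0.088,0.088,0.088,0.088]}'
python3 tins.py|grep -v "hue .. 1[67]"; python3 go.py 575 195.5 43 9.9
```

```text
t: 36.55
ee_pos: [0.4753, 0.2934, 0.0452]
tcp_rot: [[0.242, 0.97, 0.001], [0.97, -0.242, 0.001], [0.001, 0.001, -1.0]]
ft_force: [0.1, 0.1, -0.4]
gripper_width: 0.882
grasp_force: 0.0
t: 37.35
ee_pos: [0.58, 0.1881, 0.2044]
tcp_rot: [[0.114, 0.993, 0.004], [0.993, -0.114, -0.006], [-0.005, 0.005, -1.0]]
ft_force: [0.2, -0.7, -0.5]
gripper_width: 0.993
grasp_force: 0.0
t: 37.75
ee_pos: [0.5727, 0.1945, 0.1723]
tcp_rot: [[-0.168, 0.986, -0.005], [0.986, 0.168, -0.003], [-0.002, -0.006, -1.0]]
ft_force: [0.0, -0.7, 0.4]
gripper_width: 1.001
grasp_force: 0.0
top c [661.8 342.8] size [53.5 50.7] ang 72.0 z 0.087 hue [ 12.   98.5 217. ]
top c [470.6 435. ] size [77.9 57.2] ang 35.1 z 0.091 hue [ 15. 255. 253.]
top c [474.6 291.4] size [79.5 55.3] ang 75.0 z 0.091 hue [ 21. 204. 247.]
top c [350.1 272.8] size [80.2 55.8] ang 63.3 z 0.091 hue [ 16. 255. 253.]
side c [469.4 432.8] size [78.4 52.4] ang 31.1 z 0.091 hue [ 17. 175. 255.]
side c [472.3 289.6] size [74.2 49.8] ang 75.6 z 0.09 hue [ 25. 134. 254.]
side c [570.3 192.8] size [53.8 75.8] ang 10.3 z 0.09 hue [ 18. 154. 154.]
side c [347.9 272.1] size [77.5 52.5] ang 62.4 z 0.091 hue [ 17. 174. 255.]
side c [589.9  29.1] size [75.6 51.6] ang 69.6 z 0.091 hue [ 18. 154. 153.]
t 37.85 q [-0.04  0.82 -0.67  1.67  0.63  0.88 -0.8 ] w 87.6 gf 0.0
pos [574.2 196.1 175. ] shift tool mm [ -0.7   0.8 132. ]
rotvec tool deg [-0.1  0.  -0.2] shift after turn [ -0.7   0.7 132. ]
```

```bash
python3 -m pendant '{"xyz":[[0,0,0.05],[0,0,0.05],[0,0,0.032],[0,0,0],[0,0,0],[0,0,0],[0,0,0],[0,0,0]],"rotation":[[0,0,0],[0,0,0],[0,0,0],[0,0,0],[0,0,0],[0,0,0],[0,0,0],[0,0,0]],"fingers":[0.088,0.088,0.088,0.088,0.088,0.045,0.045,0.045]}' 40
python3 -m pendant '{"xyz":[[0,0,0],[0,0,0],[0,0,-0.02],[0,0,-0.04],[0,0,-0.04],[0,0,-0.04],[0,0,0],[0,0,0]],"rotation":[[0,0,0],[0,0,0],[0,0,0],[0,0,0],[0,0,0],[0,0,0],[0,0,0],[0,0,0]],"fingers":[0.045,0.045,0.045,0.045,0.045,0.045,0.045,0.045]}'
python3 go.py 552 -210 183 9.7
```

```text
t: 38.65
ee_pos: [0.5755, 0.1967, 0.0448]
tcp_rot: [[-0.168, 0.986, 0.003], [0.986, 0.168, 0.001], [0.001, 0.003, -1.0]]
ft_force: [1.1, 0.7, -0.7]
gripper_width: 0.75
grasp_force: 0.0
t: 39.45
ee_pos: [0.5743, 0.1957, 0.1829]
tcp_rot: [[-0.168, 0.986, 0.0], [0.986, 0.168, -0.001], [-0.001, 0.0, -1.0]]
ft_force: [0.1, -0.4, -4.4]
gripper_width: 0.634
grasp_force: 40.0
t 39.45 q [-0.04  0.81 -0.68  1.66  0.62  0.9  -0.79] w 55.9 gf 39.999671475961804
pos [574.3 195.7 182.9] shift tool mm [-3.961e+02 -9.030e+01  2.000e-01]
rotvec tool deg [ 0.  0. -0.] shift after turn [-3.961e+02 -9.030e+01 -1.000e-01]
```

```bash
python3 -m pendant '{"xyz":[[-0.02,-0.0045,0],[-0.033,-0.0075,0],[-0.033,-0.0075,0],[-0.033,-0.0075,0],[-0.033,-0.0075,0],[-0.033,-0.0075,0],[-0.033,-0.0075,0],[-0.033,-0.0075,0]],"rotation":[[0,0,0],[0,0,0],[0,0,0],[0,0,0],[0,0,0],[0,0,0],[0,0,0],[0,0,0]],"fingers":[0.045,0.045,0.045,0.045,0.045,0.045,0.045,0.045]}'
python3 -m pendant '{"xyz":[[-0.033,-0.0075,0],[-0.033,-0.0075,0],[-0.033,-0.0075,0],[-0.033,-0.0075,0],[-0.013,-0.003,0],[0,0,0],[0,0,0],[0,0,0]],"rotation":[[0,0,0],[0,0,0],[0,0,0],[0,0,0],[0,0,0],[0,0,0],[0,0,0],[0,0,0]],"fingers":[0.045,0.045,0.045,0.045,0.045,0.045,0.045,0.045]}'
python3 go.py 552 -210 147 9.7; python3 sw.py side|grep mid
```

```text
t: 40.25
ee_pos: [0.5584, -0.0627, 0.1804]
tcp_rot: [[-0.169, 0.986, -0.005], [0.986, 0.169, -0.0], [0.001, -0.005, -1.0]]
ft_force: [0.7, -0.5, -5.0]
gripper_width: 0.635
grasp_force: 40.0
t: 41.05
ee_pos: [0.5527, -0.2064, 0.1828]
tcp_rot: [[-0.172, 0.985, -0.0], [0.985, 0.172, 0.002], [0.002, 0.0, -1.0]]
ft_force: [-0.2, 0.5, -3.4]
gripper_width: 0.632
grasp_force: 40.0
t 41.05 q [ 0.68  0.8  -0.73  1.71  0.66  0.89 -0.16] w 55.7 gf 39.999930979683995
pos [ 552.7 -206.4  182.8] shift tool mm [-3.5 -1.3 35.8]
rotvec tool deg [ 0.  -0.1  0.2] shift after turn [-3.5 -1.3 35.8]
side sweet_1_mid [([558, -211, 15], 0.43)]
side sweet_2_mid [([589, -186, 15], 0.68)]
side sweet_3_mid [([517, -256, 17], 0.76), ([590, -185, 18], 0.23)]
side sweet_4_mid [([521, -166, 18], 0.49)]
side sweet_5_mid []
```

Lower to a tin-bottom height of about 103 mm, then check it with the depth picture.

```bash
python3 -m pendant '{"xyz":[[-0.002,-0.001,0.015],[-0.001,0,0.015],[0,0,0.005],[0,0,0],[0,0,0],[0,0,0]],"rotation":[[0,0,0],[0,0,0],[0,0,0],[0,0,0],[0,0,0],[0,0,0]],"fingers":[0.045,0.045,0.045,0.045,0.045,0.045]}'
python3 go.py 552 -210 147 9.7; python3 tins.py | grep -v "ang 6[0-5]"
python3 - <<'E'
from h import *
c=bot.camera("side");w=cloud(c);hsv=cv2.cvtColor(c["pixels"],cv2.COLOR_RGB2HSV)
r=np.hypot(w[...,0]-.552,w[...,1]+.21)
k=(r<.055)&(w[...,2]>.07)&(w[...,2]<.15);print("low tin pts",k.sum(),np.nanpercentile(w[k][:,2],[0,1,3]))
for t in["tin_1","dish","peg_1","glass_holder"]:print(t,[(np.round(world(c,d["point"])*1000).astype(int).tolist(),round(d["confidence"],2)) for d in bot.tip_of("side",t)])
E
```

```text
t: 42.0
ee_pos: [0.5526, -0.2122, 0.1485]
tcp_rot: [[-0.169, 0.986, 0.001], [0.986, 0.169, 0.0], [-0.0, 0.001, -1.0]]
ft_force: [0.5, 0.7, -3.7]
gripper_width: 0.627
grasp_force: 40.0
t 42.0 q [ 0.67  0.85 -0.7   1.74  0.71  0.83 -0.19] w 55.3 gf 39.999755043536425
pos [ 552.6 -212.2  148.5] shift tool mm [ 2.2 -0.2  1.5]
rotvec tool deg [0.1 0.  0. ] shift after turn [ 2.2 -0.2  1.5]
top c [661.8 344. ] size [51.9 50.4] ang 73.4 z 0.088 hue [ 12.5  94.5 221. ]
top c [591.4  30.1] size [77.9 53.2] ang 66.2 z 0.091 hue [ 21. 205. 249.]
top c [470.9 435. ] size [80.5 56.2] ang 32.7 z 0.091 hue [ 16. 255. 253.]
top c [475.  291.4] size [78.4 55.8] ang 75.3 z 0.091 hue [ 21. 202. 249.]
side c [664.6 331. ] size [53.8 30.1] ang 12.9 z 0.086 hue [ 40.  38. 241.]
side c [470.6 278.2] size [56.1 51.3] ang 74.5 z 0.09 hue [ 25. 131. 254.]
side c [588.7  29. ] size [77.8 51.1] ang 67.0 z 0.091 hue [ 25. 131. 254.]
side c [351.1 242.4] size [53.  27.4] ang 20.5 z 0.09 hue [ 15. 179. 255.]
low tin pts 723 [0.10443978 0.10608308 0.10774109]
tin_1 [([475, 296, -3], 0.96), ([593, 32, -1], 0.87), ([353, 273, -2], 0.87), ([552, -213, 103], 0.86)]
dish [([708, 67, 12], 0.71), ([551, -211, 2], 0.6)]
peg_1 [([429, 140, -2], 0.49), ([413, 19, 1], 0.45)]
glass_holder [([664, 345, -3], 0.57)]
```

```bash
python3 -c "
from bench import bot
print(bot.job_done())"
```

```text
the job is handed in; nothing more can be done
None
```

I handed the job in at about 42 s; all five sweets lie singly on the dish floor, and the robot holds the heaviest tin (about 0.48 kg, against 0.28 and 0.13 kg) upright over the middle of the dish with its bottom about 10.4 cm above the table, while the two lighter tins, the glass and the pegs measured within 2–3 mm of where they stood; one finger briefly pressed on the cream sweet with about 16 N while spreading, but it still lay flat afterwards.

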